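# Press a cap mat onto a deep-well plate: three clicks and hold

## Task

Seal the deep-well plate in the hand-lever press: first slide the plate back along the bed until its rear long edge lies flush against the fence, with the lever still up. Then take the lever's black handle in the gripper and pull it down exactly three clicks, counted by feel because the clicks begin at a different lever angle each day; a fourth click would crack the plate. Finish with the gripper still holding the handle at the third click, the mat pressed home under the pad, and leave the other things on the bench where they are.

Things in the scene. Friction and masses are not known exactly. Their poses are not given: they have to be found in the camera images.
- press: White benchtop hand-lever press, fixed, 285 deep (x) x 170 wide x 240 mm high. Origin on the table under the ram; x points from the open front (robot side) to the column at the back, y to its left, z up. Steel bed 30 mm above the table, from x = -0.138 back to the fence; lips 8 mm high along both sides, inner faces at y = +-0.071. The lever is on the right (-y) side.
- fence (a point): Middle of the foot of the fence's front face (press frame x 0.0427, y 0, z 0.030), axes as the press. The fence is an aluminium bar across the back of the bed, 150 mm long, 22 mm high.
- pad_rest (a point): Middle of the underside of the raised pressure pad (press frame 0, 0, 0.0855). Pad 84 (x) x 122 mm; on it a backing plate 90 x 124 mm up to 110 mm over the table; then the ram and, from x = -0.040 back, 90 mm wide, the head, underside 155 mm up. Pushing the plate home from the front, lean the gripper back to the robot about 35 degrees to clear pad and head.
- plate: Loose off-white 96-well deep-well plate, 85.4 (x, front to back) x 127.8 (y) x 41 mm high, about 0.2 kg, a teal cap mat on top. Origin at the centre of its underside. It stands on the bed 4 to 7 cm short of the fence, a little skew; home is origin at x = 0 of the press. Push its front face 35 to 65 mm above the table; two spread fingertips square it best; 6 to 8 N is enough.
- cap_mat (a joint): Teal cap mat (82 x 124 x 3.5 mm) on the plate, its plugs started in the wells: 0 = standing 3 mm proud, its top 77.5 mm above the table; 0.003 = pressed home. About 12 N presses it down; it stays where pressed.
- shaft (a point): Point on the lever's axis in the middle of the lever arm's thickness (press frame x 0.028, y -0.075, z 0.180), axes as the press. The axis runs along the press's y.
- lever (a joint): Steel lever. 0 = up at its stop, arm pointing to press -x and 0.75 rad above level; grows as pulled forward and down (arm 0.75 - value above level). A spring drives it back to 0 if let go; clicks do not hold it. Pull at the handle 2 to 15 N: spring, plus pad force from 0.36 rad on. At each tooth the pull jumps up 4 to 8 N, then sinks 5 to 7 N over the next 0.17 rad: one click.
- handle: Black rubber handle sleeve, 25 mm diameter, 95 mm long, along the press's y at the lever's end, turning freely on its pin: pinch it from above and follow the arc without turning. Origin at its middle, 190 mm from the lever's axis along the arm, 61.5 mm outward (-y) of point shaft. 310 mm above the table with the lever up, 170 to 205 mm at the third click.
- quadrant: Aluminium quadrant with five dark teeth, beside the head on the lever's axis (its origin), clamped at a setting that differs each day. A plunger on the lever clicks over a tooth every 0.18 rad. Its -x axis points from the shaft to the third notch's middle: lever arm along it = three clicks done; third tooth's crest 0.09 rad before, fourth's 0.09 after. Third notch: lever 0.62 to 0.82.
- tube_rack: Bystander: yellow 96-place tube rack, 86 x 126 x 24 mm, origin at the centre of its underside.
- tip_box: Bystander: purple pipette tip box, 84 x 122 x 64 mm, origin at the centre of its underside.
- multichannel: Bystander: dark purple 8-channel pipette lying flat, about 236 mm long along its x, 95 mm wide, 26 mm high; origin on the table under its barrel.
Not all that is in view belongs to the job. There is more than one size of the plate; the one meant has the size given above.

How it is judged:
By the outcome, as a careful person would: the job done as asked, in the order asked, and still so for the second after the job is handed in, while the arm keeps its last pose, push and grip.
It also fails if it takes over 72 s, if anything falls off the work surface, if the arm or the gripper's body presses on something with over 40 N, if the wrist force passes 120 N, or if a joint passes its speed limit or range.

## Robot

A 7-joint arm with a two-finger parallel gripper is mounted at the origin on the work surface. World frame = base frame: x ahead of the robot, y to its left, z up, the work surface at z = 0. Lengths are in m, angles in rad, forces in N, time in s.
With the tool pointing down it reaches from about 0.4 to 0.85 m from the base axis. Payload 10.4 kg.
Tool frame: the origin (TCP) lies at the very end of the fingers, on their centre line; the grasp point (between the pads) lies 19 mm behind it; z points along the fingers, y is the line along which they close (so a half turn about z gives the same grasp; the last joint's range is limited). The gripper opens to 87 mm and grips with 3 to 60 N. Pads are 19 mm wide; open, the fingers measure 117 mm over their backs; the gripper's body (75 mm by 190 mm) begins 51 mm behind the grasp point.
Start: joints at [1.144, 0.332, -0.065, 1.46, 0.022, 1.35, -0.088], TCP at [0.246, -0.575, 0.223] pointing down, gripper open.
Joint ranges: [-2.6, 2.6], [-0.5, 2.12], [-1.47, 1.34], [0.16, 2.42], [-1.27, 4.41], [0.06, 2.06], [-2.6, 2.6]. Speed limits (rad/s): [2.22, 2.22, 2.79, 2.79, 3.14, 3.14, 3.14].

## Interface

Orientations are given as a unit quaternion [x, y, z, w].
In Python, from bench import r gives the robot as it stands.
- The arm moves only by the shell command python3 -m crank 'ROWS' [FORCE]. ROWS is JSON, a list that holds one entry, the list of rows, each a list of 5 numbers: the shift along the tool's x, y, z in mm, then the turn about the tool's z in degrees, then the opening, from -1 (shut) to 1 (fully open). A call has 1 to 20 rows; each row is the pose to reach, as a shift and turn from the pose commanded when the call began, along the tool's axes at that moment; what a row does not reach only later rows make up. A row lasts 1/10 s, in which the tool goes at most 50 mm and 8.59 degrees, less where a joint would pass 70% of its speed; a pose out of reach is approached as far as the arm can. A call with a gripper value outside its range is refused whole. The fingers move at their own pace and stop on an object; FORCE is the grip in N (left out, the last holds). Time passes only in rows, so rows that repeat a pose let the fingers close. It gives the time, the measured TCP pose, the force, the opening and the grip force at its end, in the units of the state.
- r.read_state(): the state, without advancing time (a new reading comes with each control period).
- r.camera(name): name is "side" or "top"; returns a dict with "image" (400x640x3 uint8, red, green, blue), "vfov" (degrees; the focal length in pixels is half the picture's height over the tangent of half this angle, whatever the lens; pixels are square), "cx", "cy" (the principal point, pixels), "eye" and "attitude" of the camera in the world. Camera axes: x right, y down, z forward; pixel columns grow to the right and rows downward; lengths in m; the calibration is good to about 2 mm. A picture is of the moment at which its call begins. There is no depth.
- r.close_job(): hands the job in; it is judged then, once.
The state is a dict: "time": time; "joint_positions": joint angles; "joint_vel": joint speeds; "joint_torque": joint torques, N m; "ee_pos": TCP position; "eef_rot": TCP orientation; "ft_force": force on the tool from outside, world axes, zero at the start; "torque": the same for the moment, N m; "width": finger opening in m; "grip_force": force on a finger pad.
Only numpy, scipy, OpenCV 4.12 (cv2) and the standard library are available. Lean on these libraries where they do the work, as an engineer would, in place of code of your own. Each camera call takes 0.05 s, during which the arm holds its last target. There are 200 camera calls.

## Working session

There is one attempt and no reset: what is moved stays moved. The work goes in short steps, Python scripts to look and compute and a shell command to move; the robot and the scene stay as the last step left them, time stands still between calls to the robot, and variables do not carry over. Pictures are saved under pics/ and viewed, at most 10 in all, crops included, and the job is handed in when it is done.

```bash
mkdir -p pics; ls
python3 - <<'E'
from bench import r
import cv2,json
for n in("side","top"):
    c=r.camera(n); cv2.imwrite(f"pics/{n}0.png",c["image"][:,:,::-1])
    print(n,{k:v for k,v in c.items() if k!="image"})
print(r.read_state())
E
```

```text
pics
side {'vfov': 55.2083503431928, 'cx': 321.5763570604401, 'cy': 199.6943416164074, 'eye': array([0.06156666, 0.6484691 , 0.84959829]), 'attitude': array([-0.27251496,  0.85642772, -0.415521  ,  0.14003377])}
top {'vfov': 49.733547439817, 'cx': 316.00093305935883, 'cy': 196.72843039610038, 'eye': array([ 0.43539636, -0.05023341,  1.5464812 ]), 'attitude': array([-0.69889904,  0.71392051, -0.02106582,  0.03760145])}
{'time': 0.1, 'joint_positions': array([ 1.14438418,  0.33281341, -0.06468635,  1.46083043,  0.02160204,
        1.34987525, -0.08851242]), 'joint_vel': array([-6.51449785e-04, -1.00486998e-03, -3.46926969e-04, -2.11965681e-03,
       -1.85755014e-03,  1.03242718e-05,  3.09739517e-05]), 'joint_torque': array([ 1.91644358e-03, -6.24548435e+01,  2.50402669e-02, -3.90715420e+01,
       -6.14436949e-02,  3.66171263e-02,  5.52356198e-05]), 'ee_pos': array([ 0.24544082, -0.57443529,  0.22184334]), 'eef_rot': array([ 9.79686558e-01,  2.00533960e-01, -1.52656100e-04, -5.96313704e-04]), 'ft_force': array([-0.01816689,  0.51644963,  1.05306507]), 'torque': array([ 0.01655406, -0.03378126,  0.02872072]), 'grip_force': 0.0, 'width': 0.08701637719479353}
```

View pics/side0.png

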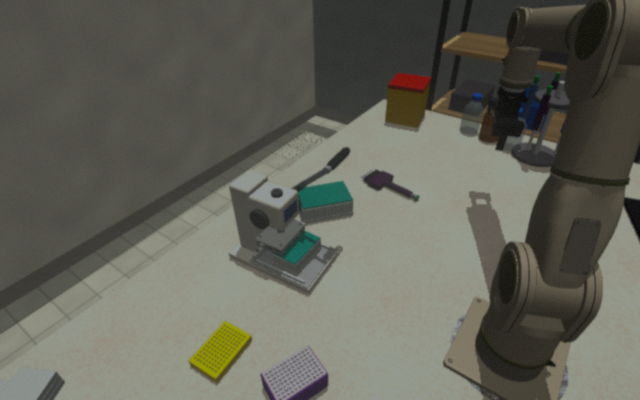

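View pics/top0.png

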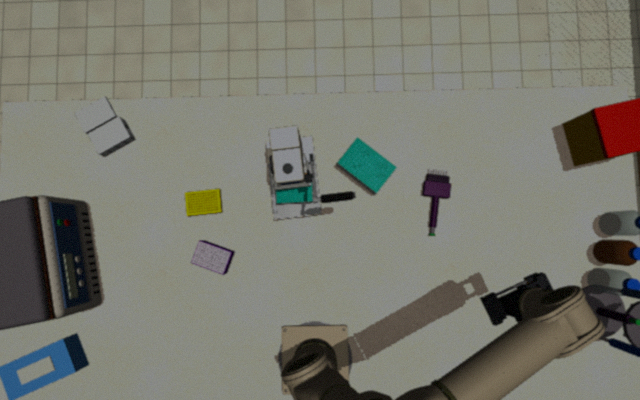

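The side view shows the press at (285,235), with the lever handle at (338,158). The top view shows the press at (292,172), the plate's teal mat at (294,195), the handle at (337,197) and a decoy plate at (365,165). I'll zoom in on the press.

```bash
cat > h.py <<'E'
import numpy as np,cv2
from scipy.spatial.transform import Rotation as R
def ray(c,u,v):
    h,w=c["image"].shape[:2]; f=h/2/np.tan(np.radians(c["vfov"])/2)
    d=R.from_quat(c["attitude"]).apply([(u-c["cx"])/f,(v-c["cy"])/f,1]); return np.array(c["eye"]),d/np.linalg.norm(d)
def onz(c,u,v,z):
    e,d=ray(c,u,v); return e+d*(z-e[2])/d[2]
def proj(c,p):
    h,w=c["image"].shape[:2]; f=h/2/np.tan(np.radians(c["vfov"])/2)
    q=R.from_quat(c["attitude"]).inv().apply(np.array(p)-c["eye"]); return np.array([c["cx"]+f*q[...,0]/q[...,2],c["cy"]+f*q[...,1]/q[...,2]]).T
def tri(c1,p1,c2,p2):
    e1,d1=ray(c1,*p1);e2,d2=ray(c2,*p2)
    s=np.linalg.lstsq(np.c_[d1,-d2],e2-e1,rcond=None)[0]
    a,b=e1+d1*s[0],e2+d2*s[1]; return (a+b)/2,np.linalg.norm(a-b)
E
python3 - <<'E'
import cv2
a=cv2.imread("pics/top0.png")[120:225,255:365]; b=cv2.imread("pics/side0.png")[140:295,225:360]
cv2.imwrite("pics/topc.png",cv2.resize(a,None,fx=5,fy=5,interpolation=cv2.INTER_CUBIC))
cv2.imwrite("pics/sidec.png",cv2.resize(b,None,fx=3.8,fy=3.8,interpolation=cv2.INTER_CUBIC))
E
```

```text
(no output)
```

View pics/topc.png

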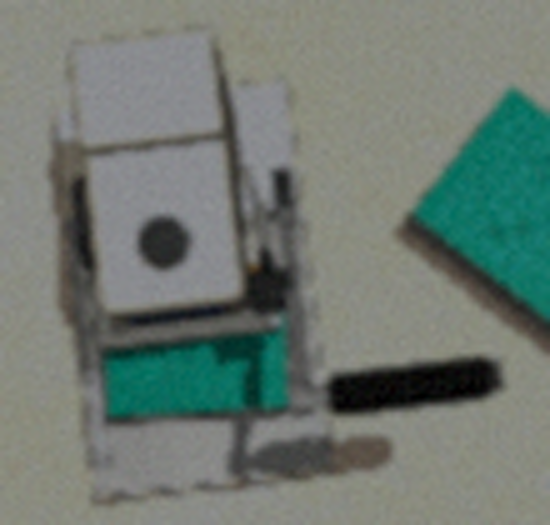

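View pics/sidec.png

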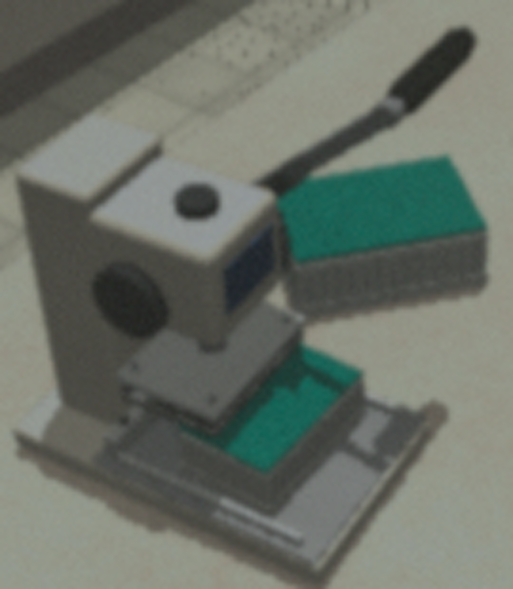

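The top crop shows the mat front corners at (276.4,203.6) and (312.4,202), the bed's front edge from (274,220) to (320,217.4), and the handle ends at (321,198.4) and (354.6,195.2). The side crop shows the handle from (329,167.6) to (347.4,150.5). Next I'll turn these into positions.

Run:
```python
from bench import r
from h import *
np.set_printoptions(precision=4,suppress=True)
t=r.camera("top");s=r.camera("side")
a,ea=tri(t,(321,198.4),s,(329,167.6));b,eb=tri(t,(354.6,195.2),s,(347.4,150.5))
print("handle",a,ea,b,eb,(a+b)/2,np.linalg.norm(a-b),np.degrees(np.arctan2(*(b-a)[:2])))
p=[onz(t,274,220,.03),onz(t,320,217.4,.03)];print("bed front",p,np.linalg.norm(p[0]-p[1]),np.degrees(np.arctan2(*(p[1]-p[0])[:2])))
p=[onz(t,276.4,203.6,.0775),onz(t,312.4,202,.0775)];print("mat front",p,np.linalg.norm(p[0]-p[1]),np.degrees(np.arctan2(*(p[1]-p[0])[:2])))
print("dial",tri(t,(287.6,168.4),s,(225+198/3.8,140+200/3.8)))
# teal mask corners side
img=s["image"].astype(int);m=((img[...,1]-img[...,0]>35)&(img[...,2]-img[...,0]>20)).astype(np.uint8)
for (c,n) in((s,"s"),(t,"t")):
  img=c["image"].astype(int);m=((img[...,1]-img[...,0]>30)&(img[...,2]-img[...,0]>15)).astype(np.uint8)
  cs,_=cv2.findContours(m,cv2.RETR_EXTERNAL,cv2.CHAIN_APPROX_NONE)
  for k in cs:
    if cv2.contourArea(k)>60: print(n,cv2.contourArea(k),cv2.approxPolyDP(k,3,True).reshape(-1,2).tolist())
# head top corners z=.24
for q in((71,43),(210,30),(223,135),(245,300),(100,312),(80,152)): print("head",onz(t,255+q[0]/5,120+q[1]/5,.24))
```

```text
handle [ 0.5355 -0.0355  0.3048] 0.003929007127750405 [ 0.542  -0.1328  0.3062] 0.00277796985915187 [ 0.5388 -0.0841  0.3055] 0.09751358932549214 176.16628242677
bed front [array([0.4831, 0.1335, 0.03  ]), array([ 0.4888, -0.0286,  0.03  ])] 0.16218819413929197 177.97621722914053
mat front [array([0.5374, 0.1188, 0.0775]), array([ 0.5402, -0.0044,  0.0775])] 0.12329137678915146 178.70900109368446
dial (array([0.6337, 0.0648, 0.2438]), np.float64(0.002422740233162017))
s 512.5 [[319, 238], [304, 231], [282, 256], [295, 263]]
s 946.5 [[352, 198], [342, 181], [305, 187], [298, 192], [303, 208]]
t 2413.5 [[62, 339], [0, 367], [9, 399], [74, 371]]
t 76.5 [[627, 283], [639, 288], [635, 280]]
t 482.5 [[312, 187], [277, 190], [276, 202], [311, 201]]
t 1611.0 [[356, 138], [338, 163], [376, 192], [396, 167]]
head [0.7587 0.1195 0.24  ]
head [0.7646 0.0334 0.24  ]
head [0.6988 0.0265 0.24  ]
head [0.5964 0.0148 0.24  ]
head [0.5911 0.1036 0.24  ]
head [0.6904 0.1147 0.24  ]
```

```bash
python3 - <<'E'
from bench import r
from h import *
np.set_printoptions(precision=4,suppress=True)
t=r.camera("top");img=t["image"].astype(int)
m=np.zeros(img.shape[:2],np.uint8);m[188:206,319:358]=(img[188:206,319:358].max(2)<55)
n,l,st,ce=cv2.connectedComponentsWithStats(m);i=1+np.argmax(st[1:,4]);print(st[i],ce[i])
y,x=np.where(l==i);P=np.array([onz(t,u,v,.31) for u,v in zip(x,y)])
d=cv2.fitLine(P[:,:2].astype(np.float32),cv2.DIST_L2,0,.01,.01).ravel();print("handle",P.mean(0),np.degrees(np.arctan2(d[1],d[0])),np.ptp(P@np.r_[d[:2],0]))
e=lambda q,z:onz(t,255+q[0]/5,120+q[1]/5,z)
for n,q1,q2 in(("base R",(290,85),(325,487)),("base L",(53,150),(95,500)),("base front",(95,500),(325,487))):
    a,b=e(q1,.03),e(q2,.03);v=a-b;print(n,a,b,np.linalg.norm(v),np.degrees(np.arctan2(v[1],v[0])))
E
python3 -m crank '[[[430,-485,-300,18,1],[430,-485,-300,18,1],[430,-485,-300,18,1],[430,-485,-300,18,1],[430,-485,-300,18,1],[430,-485,-300,18,1],[430,-485,-300,18,1],[430,-485,-300,18,1],[430,-485,-300,18,1],[430,-485,-300,18,1],[430,-485,-300,18,1],[430,-485,-300,18,1],[430,-485,-300,18,1],[430,-485,-300,18,1],[430,-485,-300,18,1],[430,-485,-300,18,1]]]'
```

```text
[321 192  34  11 247] [337.0567 196.7733]
handle [ 0.5371 -0.0828  0.31  ] -84.48434 0.09574773593194125
base R [ 0.776  -0.0096  0.03  ] [ 0.4888 -0.0286  0.03  ] 0.28787973478098056 3.774163987001304
base L [0.7333 0.1605 0.03  ] [0.4831 0.1335 0.03  ] 0.25168893725516034 6.16152754777286
base front [0.4831 0.1335 0.03  ] [ 0.4888 -0.0286  0.03  ] 0.16218819413929197 92.02378277085948
time: 1.85
ee_pos: [0.4507, 0.0426, 0.5231]
eef_rot: [0.999, 0.047, 0.001, -0.0]
ft_force: [-1.2, -0.0, -0.8]
width: 0.0869
grip_force: 0.0
```

```bash
python3 -c "
from bench import r
print(r.read_state()['joint_positions'])"
python3 -m crank '[[[100,0,-300,0,1],[100,0,-300,0,1],[100,0,-300,0,1],[100,0,-300,0,1],[100,0,-300,0,1],[100,0,-300,0,1],[100,0,-300,0,1],[100,0,-300,0,1]]]'
python3 -c "
from bench import r
print(r.read_state()['joint_positions'])"
```

```text
[ 0.5242788   0.01259966 -0.71836907  1.21042083  0.00814182  1.92048124
 -1.66772289]
time: 2.65
ee_pos: [0.4997, 0.0363, 0.5937]
eef_rot: [0.999, 0.043, 0.015, -0.002]
ft_force: [1.8, -0.6, 0.0]
width: 0.0867
grip_force: 0.0
[-0.62178954  0.14004014  0.57617238  0.93674927 -0.08952628  2.05617252
 -1.57920846]
```

```bash
python3 -m crank '[[[0,0,-400,0,1],[0,0,-400,0,1],[0,0,-400,0,1],[0,0,-400,0,1],[0,0,-400,0,1],[0,0,-400,0,1],[0,0,-400,0,1],[0,0,-400,0,1],[0,0,-400,0,1],[0,0,-400,0,1]]]'
python3 -c "
from bench import r
s=r.read_state();print(s['joint_positions'],s['eef_rot'])"
```

```text
time: 3.65
ee_pos: [0.4776, 0.0365, 0.6247]
eef_rot: [0.998, 0.044, 0.046, -0.003]
ft_force: [0.1, -0.6, -0.4]
width: 0.0869
grip_force: 0.0
[-1.03964366  0.07518816  0.98795402  0.94915886 -0.07708558  2.05784134
 -1.57752768] [ 0.9979691   0.04414251  0.04581252 -0.00321295]
```

```bash
python3 -m crank '[[[0,0,50,0,1],[0,0,100,0,1],[0,0,100,0,1],[0,0,100,0,1]]]'
python3 -c "
from bench import r
s=r.read_state();print(s['joint_positions'],s['eef_rot'])"
```

```text
time: 4.05
ee_pos: [0.4864, 0.0379, 0.5271]
eef_rot: [0.998, 0.045, 0.046, -0.004]
ft_force: [-0.4, 0.0, 1.5]
width: 0.0871
grip_force: 0.0
[-1.16743028 -0.09969776  0.90593176  1.26672875  0.09359324  1.84287476
 -1.71167338] [ 0.99790948  0.04495077  0.04625207 -0.00410477]
```

```bash
python3 -m crank '[[[0,0,-50,0,1],[0,0,-100,0,1],[0,0,-150,0,1],[0,0,-300,0,1],[0,0,-300,0,1]]]' | sed -n 1,3p
python3 -m crank '[[[0,0,-300,0,1],[0,0,-300,0,1],[0,0,-300,0,1]]]'| sed -n 1,3p
python3 -m crank '[[[200,0,-300,0,1],[200,0,-300,0,1],[200,0,-300,0,1]]]'| sed -n 1,3p
python3 -c "
from bench import r
s=r.read_state();print(s['joint_positions'],s['eef_rot'])"
```

```text
time: 4.55
ee_pos: [0.4785, 0.0321, 0.6524]
eef_rot: [0.996, 0.041, 0.076, -0.002]
time: 4.85
ee_pos: [0.4709, 0.0346, 0.6755]
eef_rot: [0.994, 0.046, 0.102, -0.006]
time: 5.15
ee_pos: [0.5059, 0.036, 0.6973]
eef_rot: [0.991, 0.044, 0.128, -0.008]
[-0.70178879  0.12801748  0.69861627  0.72364935 -0.11850576  2.05893781
 -1.56891351] [ 0.99072871  0.044148    0.12824004 -0.00787868]
```

```bash
for i in 1; do
python3 -m crank '[[[150,0,-300,0,1],[150,0,-300,0,1],[150,0,-300,0,1]]]'| sed -n 2,3p
python3 -m crank '[[[150,0,-300,0,1],[150,0,-300,0,1],[150,0,-300,0,1]]]'| sed -n 2,3p
python3 -m crank '[[[150,0,-300,0,1],[150,0,-300,0,1],[150,0,-300,0,1]]]'| sed -n 2,3p
python3 -m crank '[[[150,0,-300,0,1],[150,0,-300,0,1],[150,0,-300,0,1]]]'| sed -n 1,3p
done
python3 -c "
from bench import r
s=r.read_state();print(s['joint_positions'],s['eef_rot'])"
```

```text
ee_pos: [0.5201, 0.0362, 0.7208]
eef_rot: [0.987, 0.042, 0.156, -0.009]
ee_pos: [0.5241, 0.0377, 0.7438]
eef_rot: [0.982, 0.043, 0.183, -0.01]
ee_pos: [0.5204, 0.0379, 0.7682]
eef_rot: [0.977, 0.043, 0.209, -0.011]
time: 6.35
ee_pos: [0.5104, 0.0372, 0.7935]
eef_rot: [0.971, 0.042, 0.236, -0.012]
[-0.58446908  0.16324284  0.65060289  0.46823592 -0.18024917  2.05839116
 -1.57144591] [ 0.97069628  0.04245331  0.23620571 -0.01238193]
```

```bash
python3 -m crank '[[[150,0,-300,0,1],[150,0,-300,0,1],[150,0,-300,0,1]]]'| sed -n 2,3p
python3 -m crank '[[[150,0,-300,0,1],[150,0,-300,0,1],[150,0,-300,0,1]]]'| sed -n 2,3p
python3 -m crank '[[[150,0,-300,0,1],[150,0,-300,0,1],[150,0,-300,0,1]]]'| sed -n 1,3p
cat >> h.py <<'E'
PO=np.array([.634,.0635,0]);YAW=np.radians(5.0);RP=R.from_euler('z',YAW)
def w(p): return RP.apply(p)+PO          # press -> world
def goto(s,p,y=None):                     # tool shifts mm to world point p; press-frame report
    q=R.from_quat(s['eef_rot']);return (q.inv().apply(np.array(p)-s['ee_pos'])*1000).round(0)
def rep(s):
    q=R.from_quat(s['eef_rot']);M=RP.inv()*q
    print("t",s['time'],"press",(RP.inv().apply(s['ee_pos']-PO)*1000).round(1),"toolx",M.as_matrix()[:,0].round(3),"tooly",M.as_matrix()[:,1].round(3),"toolz",M.as_matrix()[:,2].round(3),"F",RP.inv().apply(s['ft_force']).round(1),"q",s['joint_positions'].round(2),"w",round(s['width'],4),"g",round(s['grip_force'],1))
E
python3 - <<'E'
from bench import r
from h import *
s=r.read_state();rep(s)
t=r.camera("top")
cv2.imwrite("pics/t1.png",t["image"][:,:,::-1])
# plate front edge fit: last teal row per column
img=t["image"].astype(int);m=(img[...,1]-img[...,0]>25)&(img[...,2]-img[...,0]>12);m[:, :270]=0;m[:,318:]=0;m[:185]=0;m[210:]=0
u=[c for c in range(279,310) if m[:,c].any()];v=[np.where(m[:,c])[0].max()+1 for c in u]
print(list(zip(u,v)))
if u:
  P=np.array([RP.inv().apply(onz(t,a+.5,b,.0775)-PO) for a,b in zip(u,v)]);k=np.polyfit(P[:,1],P[:,0],1);print("front edge press x at y=0",k[1],"skew deg",np.degrees(np.arctan(k[0])))
print("goto",goto(s,w([-.19,0,.13])))
E
```

```text
ee_pos: [0.4952, 0.0358, 0.8188]
eef_rot: [0.964, 0.042, 0.263, -0.014]
ee_pos: [0.476, 0.034, 0.8435]
eef_rot: [0.956, 0.042, 0.288, -0.015]
time: 7.25
ee_pos: [0.454, 0.0314, 0.8672]
eef_rot: [0.948, 0.041, 0.314, -0.016]
t 7.25 press [-182.1  -16.2  867.2] toolx [ 0.802 -0.002  0.597] tooly [ 0.001 -1.    -0.005] toolz [ 0.597  0.004 -0.802] F [-0.2  1.2  0.5] q [-1.    0.07  1.04  0.4  -0.15  2.06 -1.58] w 0.0869 g 0.0
[(279, np.int64(204)), (280, np.int64(204)), (281, np.int64(203)), (282, np.int64(203)), (283, np.int64(203)), (284, np.int64(203)), (285, np.int64(203)), (286, np.int64(203)), (287, np.int64(203)), (288, np.int64(203)), (289, np.int64(203)), (290, np.int64(203)), (291, np.int64(203)), (292, np.int64(203)), (293, np.int64(203)), (294, np.int64(203)), (295, np.int64(203)), (296, np.int64(203)), (297, np.int64(203)), (298, np.int64(203)), (299, np.int64(203)), (300, np.int64(203)), (301, np.int64(202)), (302, np.int64(203)), (303, np.int64(202)), (304, np.int64(202)), (305, np.int64(202)), (306, np.int64(202)), (307, np.int64(202)), (308, np.int64(202)), (309, np.int64(202))]
front edge press x at y=0 -0.09554441684494416 skew deg 3.476453846098975
goto [-446.  -13.  587.]
```

```bash
python3 -m crank '[[[-446,-15,587,0,1],[-446,-15,587,0,1],[-446,-15,587,0,1],[-446,-15,587,0,1],[-446,-15,587,0,1],[-446,-15,587,0,1],[-446,-15,587,0,1],[-446,-15,587,0,1],[-446,-15,587,0,1],[-446,-15,587,0,1],[-446,-15,587,0,1],[-446,-15,587,0,1],[-446,-15,587,0,1],[-446,-15,587,0,1],[-446,-15,587,0,1],[-446,-15,587,0,1],[-446,-15,587,0,1]]]' >/dev/null
python3 - <<'E'
from bench import r
from h import *
s=r.read_state();rep(s)
print("goto",goto(s,w([-.15,0,.05])))
c=r.camera("side");cv2.imwrite("pics/s2.png",cv2.resize(c["image"][130:300,200:440,::-1],None,fx=3.3,fy=3.3))
E
```

```text
t 9.0 press [-157.1   -4.6  312.3] toolx [ 0.806 -0.001  0.592] tooly [ 0.001 -1.    -0.003] toolz [ 0.592  0.003 -0.806] F [0.9 0.3 0.2] q [ 0.01 -0.5  -0.18  2.18 -0.05  0.82 -1.65] w 0.0869 g 0.0
goto [-150.   -4.  216.]
```

View pics/s2.png

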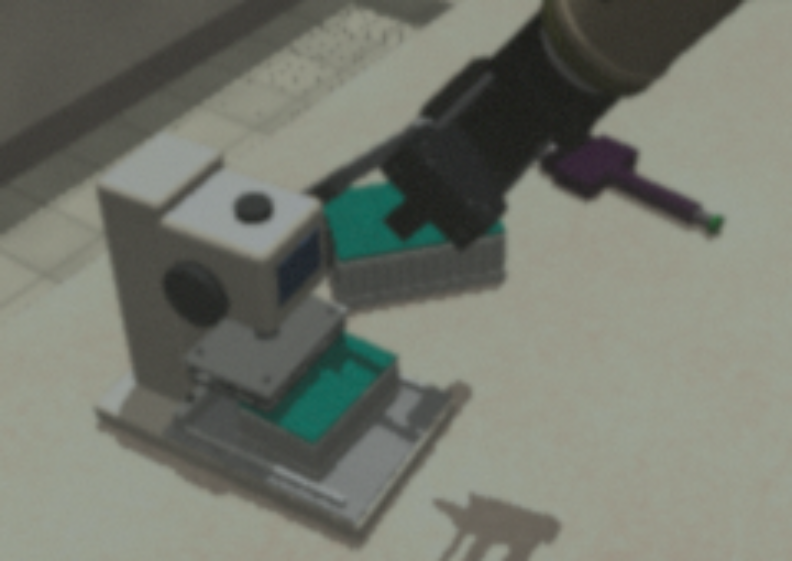

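The leaned gripper stands in front of the press at about (440,190) in the crop. The plate is still on the bed and the lever is up. Next I go down in front of the plate.

```bash
python3 -m crank '[[[-150,-4,216,0,1],[-150,-4,216,0,1],[-150,-4,216,0,1],[-150,-4,216,0,1],[-150,-4,216,0,1],[-150,-4,216,0,1],[-150,-4,216,0,1],[-150,-4,216,0,1]]]' >/dev/null
python3 - <<'E'
from bench import r
from h import *
s=r.read_state();rep(s)
print("goto",goto(s,w([-.15,0,.046])), "fwd10mm", goto(s,s['ee_pos']+RP.apply([.01,0,0])))
E
```

```text
t 9.85 press [-145.8   10.   127.1] toolx [0.806 0.016 0.592] tooly [ 0.021 -1.    -0.001] toolz [ 0.592  0.013 -0.806] F [0.1 0.  0.6] q [ 0.81 -0.37 -0.95  2.41 -0.7   0.38 -1.08] w 0.087 g 0.0
goto [-52.  10.  63.] fwd10mm [8. 0. 6.]
```

```bash
python3 -m crank '[[[-24,10,84,1.5,1],[-24,10,84,1.5,1],[-24,10,84,1.5,1],[-24,10,84,1.5,1],[-24,10,84,1.5,1]]]' >/dev/null
python3 - <<'E'
from bench import r
from h import *
s=r.read_state();rep(s)
print("goto",goto(s,w([-.115,0,.046])))
E
```

```text
t 10.35 press [-135.7  -20.8   60.2] toolx [ 0.83  -0.009  0.558] tooly [-0.032 -0.999  0.032] toolz [ 0.557 -0.044 -0.829] F [-0.2  0.2  0.7] q [ 1.02 -0.07 -1.2   2.41  0.22  0.18 -1.91] w 0.0866 g 0.0
goto [  9. -22.  22.]
```

```bash
python3 -m crank '[[[8,-20,20,-2,1],[8,-20,20,-2,1],[8,-20,20,-2,1],[8,-20,20,-2,1]]]' >/dev/null
python3 - <<'E'
from bench import r
from h import *
s=r.read_state();rep(s)
print("goto",goto(s,w([-.115,0,.046])))
E
```

```text
t 10.75 press [-116.3   -1.    48. ] toolx [0.829 0.034 0.558] tooly [ 0.003 -0.998  0.056] toolz [ 0.559 -0.044 -0.828] F [-0.2  0.1  0.1] q [ 0.78  0.07 -1.06  2.38  0.96  0.25 -2.6 ] w 0.0872 g 0.0
goto [ 0. -1.  2.]
```

```bash
python3 -m crank '[[[4,0,3,0,1],[8,0,6,0,1],[12,0,8,0,1],[17,0,11,0,1],[21,0,14,0,1],[25,0,17,0,1],[25,0,17,0,1]]]' >/dev/null
python3 - <<'E'
from bench import r
from h import *
s=r.read_state();rep(s)
E
```

```text
t 11.45 press [-86.7  -1.2  47.7] toolx [0.83  0.027 0.558] tooly [-0.002 -0.999  0.051] toolz [ 0.558 -0.044 -0.829] F [ 0.  -0.3 -0.5] q [ 0.34  0.1  -0.62  2.33  0.94  0.25 -2.6 ] w 0.0871 g 0.0
```

```bash
python3 -m crank '[[[4,0,3,0,1],[8,0,6,0,1],[12,0,8,0,1],[17,0,11,0,1],[21,0,14,0,1],[21,0,14,0,1]]]' >/dev/null
python3 - <<'E'
from bench import r
from h import *
s=r.read_state();rep(s)
for n in("top","side"):
    c=r.camera(n)
    q=c["image"][120:225,245:375,::-1] if n=="top" else c["image"][140:295,225:400,::-1]
    globals()[n]=cv2.resize(q,(400,340 if n=="side" else 323),interpolation=cv2.INTER_CUBIC)
cv2.imwrite("pics/p3.png",np.hstack([cv2.copyMakeBorder(top,0,17,0,0,0),side]))
E
```

```text
t 12.05 press [-61.7  -1.2  47.4] toolx [0.83  0.026 0.557] tooly [-0.002 -0.999  0.05 ] toolz [ 0.558 -0.043 -0.829] F [-0.4  0.   0.2] q [ 0.26  0.15 -0.54  2.27  0.95  0.26 -2.59] w 0.087 g 0.0
```

View pics/p3.png

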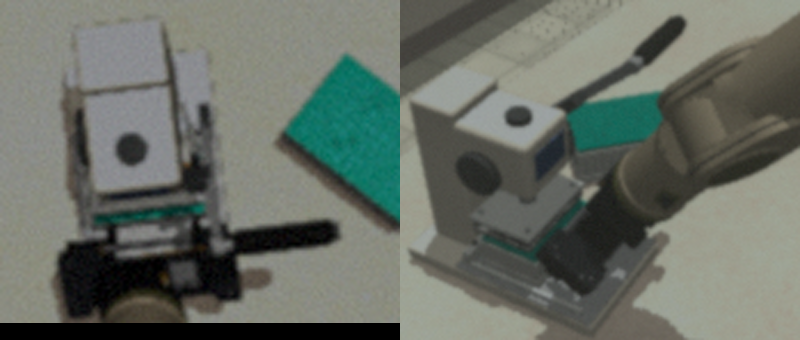

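In the top view the plate has slid back, leaving only a thin teal strip at (150,212) ahead of the pad. The lever is still up and the gripper's body is clear of the head. I keep pushing in small steps until the fence resists.

```bash
echo 'from bench import r
from h import *
rep(r.read_state())' > st.py
python3 -m crank '[[[3,0,2,0,1],[6,0,4,0,1],[6,0,4,0,1]]]' >/dev/null; python3 st.py
python3 -m crank '[[[1.7,0,1.1,0,1],[1.7,0,1.1,0,1]]]' >/dev/null; python3 st.py
```

```text
t 12.45 press [-54.8  -1.2  47.3] toolx [0.83  0.027 0.557] tooly [-0.002 -0.999  0.051] toolz [ 0.558 -0.043 -0.829] F [-0.6 -0.5 -0.8] q [ 0.26  0.16 -0.54  2.26  0.95  0.27 -2.59] w 0.0873 g 0.1
t 12.65 press [-53.1  -1.2  47.3] toolx [0.83  0.027 0.557] tooly [-0.002 -0.999  0.051] toolz [ 0.558 -0.043 -0.829] F [-0.3 -0.1 -0.4] q [ 0.26  0.17 -0.54  2.25  0.96  0.27 -2.59] w 0.087 g 0.3
```

```bash
python3 -m crank '[[[1.7,0,1.1,0,1],[1.7,0,1.1,0,1]]]' >/dev/null; python3 st.py
python3 -m crank '[[[0.8,0,0.6,0,1],[0.8,0,0.6,0,1]]]' >/dev/null; python3 st.py
```

```text
t 12.85 press [-51.   -1.2  47.3] toolx [0.83  0.027 0.557] tooly [-0.002 -0.999  0.051] toolz [ 0.558 -0.043 -0.829] F [-0.9 -0.2 -0.8] q [ 0.26  0.17 -0.54  2.25  0.96  0.27 -2.59] w 0.0868 g 0.3
t 13.05 press [-50.2  -1.2  47.2] toolx [0.83  0.027 0.557] tooly [-0.002 -0.999  0.051] toolz [ 0.557 -0.043 -0.829] F [-1.5 -0.   0.1] q [ 0.26  0.17 -0.54  2.25  0.96  0.27 -2.59] w 0.0872 g 0.8
```

```bash
for i in 1; do
python3 -m crank '[[[0.8,0,0.6,0,1],[0.8,0,0.6,0,1]]]' >/dev/null; python3 st.py|grep -o "press.*toolx\|F.*q"
python3 -m crank '[[[0.8,0,0.6,0,1],[0.8,0,0.6,0,1]]]' >/dev/null; python3 st.py|grep -o "press.*toolx\|F.*q"
done
```

```text
press [-49.6  -1.4  46.9] toolx
F [-6.6 -1.3  3.6] q
press [-49.1  -1.6  46.6] toolx
F [-14.1  -1.    9.5] q
```

The fence now pushes back, with force rising from 1.5 to 14 N in under 1 mm at the expected x, so the plate is home. I back off and check it.

```bash
python3 -m crank '[[[-3,0,-2,0,1],[-10,0,-7,0,1],[-12,0,-40,0,1],[-12,0,-90,0,1],[-12,0,-140,0,1],[-12,0,-190,0,1],[-12,0,-240,0,1],[-12,0,-290,0,1],[-12,0,-300,0,1],[-12,0,-300,0,1]]]' >/dev/null
python3 - <<'E'
from bench import r
from h import *
s=r.read_state();rep(s)
for n in("top","side"):
    c=r.camera(n)
    q=c["image"][120:225,245:375,::-1] if n=="top" else c["image"][195:295,225:345,::-1]
    globals()[n]=cv2.resize(q,(400,323),interpolation=cv2.INTER_CUBIC)
cv2.imwrite("pics/p4.png",np.hstack([top,side]))
for n,p in(("mat FL",[-.041,.062,.0775]),("mat FR",[-.041,-.062,.0775]),("plate FL foot",[-.0427,.0639,.03]),("plate FR foot",[-.0427,-.0639,.03])):
    u=proj(c,w(p));print(n,u,((u-[225,195])*[400/120,3.23]).round())
E
```

```text
t 14.45 press [-187.8   25.6  245.5] toolx [0.852 0.038 0.523] tooly [-0.003 -0.997  0.076] toolz [ 0.524 -0.066 -0.849] F [-0.1  0.6  0.4] q [ 0.18 -0.5  -0.46  2.26 -0.06  0.8  -1.73] w 0.087 g 0.0
mat FL [281.7541645  256.76011059] [189. 199.]
mat FR [305.92134397 230.30243463] [270. 114.]
plate FL foot [283.15565493 269.09128292] [194. 239.]
plate FR foot [307.3246547 241.6101901] [274. 151.]
```

View pics/p4.png

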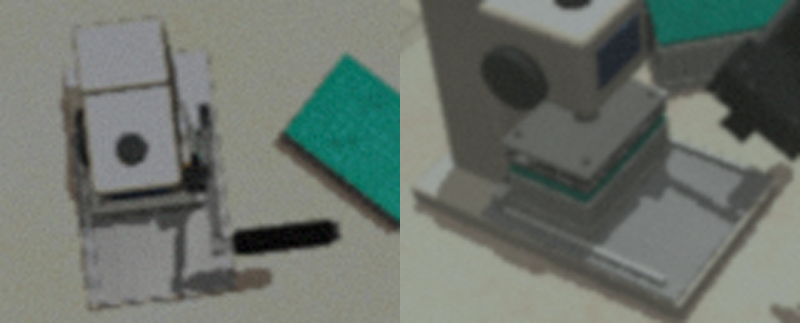

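The plate is square under the pad. The mat corners in the side crop at (590,200) and (665,118) match the home prediction, and the lever is still up with its handle at (285,237). Now I turn the gripper for the handle.

```bash
python3 -m crank '[[[62,173,-100,90,1],[62,173,-100,90,1],[62,173,-100,90,1],[62,173,-100,90,1],[62,173,-100,90,1],[62,173,-100,90,1],[62,173,-100,90,1],[62,173,-100,90,1],[62,173,-100,90,1],[62,173,-100,90,1],[62,173,-100,90,1],[62,173,-100,90,1]]]' >/dev/null;python3 st.py
```

```text
t 15.75 press [-189.4 -141.3  372.7] toolx [-0.01  -0.997  0.076] tooly [-0.853 -0.031 -0.521] toolz [ 0.522 -0.07  -0.85 ] F [-0.7  0.4  0.5] q [ 0.73 -0.49 -0.37  2.   -0.38  1.08 -2.6 ] w 0.087 g 0.0
```

```bash
python3 -m crank '[[[0,0,0,-90,1],[0,0,0,-90,1],[0,0,0,-90,1],[0,0,0,-90,1],[0,0,0,-90,1],[0,0,0,-90,1],[0,0,0,-90,1],[0,0,0,-90,1],[0,0,0,-90,1],[0,0,0,-90,1],[0,0,0,-90,1]]]' >/dev/null;python3 st.py
python3 -m crank '[[[0,0,0,-90,1],[0,0,0,-90,1],[0,0,0,-90,1],[0,0,0,-90,1],[0,0,0,-90,1],[0,0,0,-90,1],[0,0,0,-90,1],[0,0,0,-90,1],[0,0,0,-90,1],[0,0,0,-90,1],[0,0,0,-90,1]]]' >/dev/null;python3 st.py
```

```text
t 16.85 press [-189.5 -141.4  372.5] toolx [0.853 0.039 0.52 ] tooly [-0.003 -0.997  0.08 ] toolz [ 0.521 -0.07  -0.85 ] F [-0.2 -1.3  0.6] q [ 0.33 -0.47 -0.12  2.01 -0.16  1.05 -1.22] w 0.0866 g 0.0
t 17.95 press [-189.4 -141.4  372.4] toolx [ 0.003  0.997 -0.08 ] tooly [0.853 0.039 0.52 ] toolz [ 0.521 -0.069 -0.851] F [-0.8  0.   0.3] q [ 0.02 -0.49  0.08  2.02  0.01  1.06  0.2 ] w 0.0872 g 0.0
```

```bash
python3 -m crank '[[[0,-130,-80,0,1],[0,-130,-80,0,1],[0,-130,-80,0,1],[0,-130,-80,0,1]]]' >/dev/null;python3 st.py
python3 -m crank '[[[0,-130,-80,0,1],[0,-130,-80,0,1],[0,-130,-80,0,1]]]' >/dev/null;python3 st.py
```

```text
t 18.35 press [-221.7 -138.2  317.6] toolx [ 0.005  0.997 -0.079] tooly [0.891 0.031 0.453] toolz [ 0.454 -0.072 -0.888] F [ 1.3  1.1 -0.6] q [ 0.6  -0.5  -0.3   2.1  -0.29  1.06  0.48] w 0.087 g 0.0
t 18.65 press [-294.  -125.1  172.6] toolx [ 0.002  0.989 -0.145] tooly [0.96  0.038 0.276] toolz [ 0.278 -0.14  -0.95 ] F [ 0.9  0.4 -0.8] q [ 0.46 -0.5  -0.34  2.36 -0.1   0.95  0.29] w 0.087 g 0.0
```

Run:
```python
from bench import r
from h import *
s=r.read_state();print(goto(s,w([-.19,-.131,.38])),goto(s,w([-.1225,-.131,.3575])),goto(s,w([-.103,-.1405,.291])))
```

```text
[ -36.  157. -167.] [ -32.  215. -127.] [-32. 215. -57.]
```

```bash
python3 -m crank '[[[-36,157,-167,0,1],[-36,157,-167,0,1],[-36,157,-167,0,1],[-36,157,-167,0,1],[-36,157,-167,0,1],[-32,215,-127,0,1],[-32,215,-127,0,1],[-32,215,-127,0,1],[-32,215,-127,0,1]]]' >/dev/null
python3 - <<'E'
from bench import r
from h import *
s=r.read_state();rep(s)
print(goto(s,w([-.1084,-.138,.309])))
c=r.camera("side");a=c["image"][110:230,280:440,::-1]
d=r.camera("top");b=d["image"][140:260,260:420,::-1]
cv2.imwrite("pics/p5.png",np.hstack([cv2.resize(x,(400,300),interpolation=cv2.INTER_CUBIC) for x in(a,b)]))
E
```

```text
t 19.55 press [-122.1 -127.2  357.1] toolx [-0.005  0.99  -0.143] tooly [0.961 0.045 0.273] toolz [ 0.277 -0.136 -0.951] F [-0.5  1.1  0.5] q [ 0.48 -0.14 -0.44  1.72  0.04  1.25  0.14] w 0.087 g 0.0
[-4. -1. 51.]
```

View pics/p5.png

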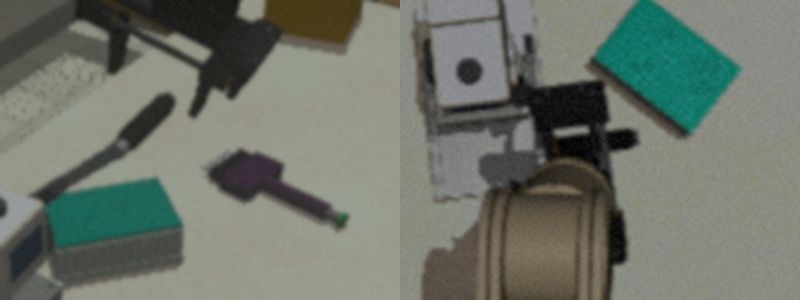

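The fingers straddle the handle: it passes between them at (600,145) in the top crop and lies below the tips in the side crop. I go down and close.

```bash
python3 -m crank '[[[-4,-1,35,0,1],[-4,-1,68,0,1],[-4,-1,70,0,1],[-4,-1,70,0,1]]]' >/dev/null; python3 st.py
python3 -m crank '[[[0,0,0,0,-1],[0,0,0,0,-1],[0,0,0,0,-1],[0,0,0,0,-1],[0,0,0,0,-1],[0,0,0,0,-1],[0,0,0,0,-1],[0,0,0,0,-1]]]' 40 >/dev/null; python3 st.py
```

```text
t 20.05 press [-103.4 -140.   292.5] toolx [-0.006  0.99  -0.143] tooly [0.96  0.045 0.275] toolz [ 0.278 -0.136 -0.951] F [0.3 0.5 1.4] q [ 0.48 -0.08 -0.45  1.8   0.08  1.11  0.12] w 0.0871 g 0.0
t 20.85 press [-102.8 -139.8  291.7] toolx [-0.006  0.99  -0.143] tooly [0.96  0.046 0.275] toolz [ 0.278 -0.136 -0.951] F [-0.9  0.2  0.8] q [ 0.48 -0.08 -0.45  1.8   0.08  1.11  0.12] w 0.031 g 0.0
```

```bash
python3 -m crank '[[[0,0,0,0,-1],[0,0,0,0,-1],[0,0,0,0,-1],[0,0,0,0,-1]]]' 40 >/dev/null; python3 st.py
python3 - <<'E'
from bench import r
from h import *
s=r.read_state();q=R.from_quat(s['eef_rot'])
g=RP.inv().apply(s['ee_pos']-q.apply([0,0,.019])-PO)*1000;d=g-[28,0,180];print("grasp",g.round(1),"rad",np.hypot(d[0],d[2]),"elev",np.arctan2(d[2],-d[0]))
# arc rows relative to the current pose, shaft placed from handle at elev .75, radius 190
T=(RP.inv()*q).inv()
for v in np.arange(.06,.85,.06):
    dp=np.array([-.19*np.cos(.75-v)+.19*np.cos(.75),0,.19*np.sin(.75-v)-.19*np.sin(.75)])*1000
    print(round(v,2),T.apply(dp).round(1))
E
```

```text
t 21.25 press [-102.5 -139.8  292. ] toolx [-0.006  0.99  -0.143] tooly [0.96  0.046 0.276] toolz [ 0.279 -0.136 -0.951] F [ 6.4 -0.7 -0.9] q [ 0.48 -0.08 -0.45  1.8   0.08  1.11  0.12] w 0.0242 g 39.9
grasp [-107.8 -137.2  310. ] rad 188.00294955866758 elev 0.7638992532747173
0.06 [ 1.3 -9.6  6. ]
0.12 [  2.6 -18.8  12.7]
0.18 [  4.  -27.5  19.8]
0.24 [  5.4 -35.9  27.5]
0.3 [  6.9 -43.7  35.6]
0.36 [  8.4 -51.   44.2]
0.42 [ 10.  -57.8  53.2]
0.48 [ 11.6 -64.1  62.6]
0.54 [ 13.2 -69.7  72.4]
0.6 [ 14.8 -74.8  82.5]
0.66 [ 16.4 -79.2  92.8]
0.72 [ 18.  -83.  103.5]
0.78 [ 19.7 -86.1 114.3]
0.84 [ 21.3 -88.6 125.3]
```

The handle is gripped: width is 24.2 mm, and the grasp point is where a lever at 0.75 rad should put it. Now I pull in 0.03 rad steps, reading the tangential pull after each.

```bash
cat > lv.py <<'E'
from bench import r
from h import *
s=r.read_state();q=R.from_quat(s['eef_rot'])
g=RP.inv().apply(s['ee_pos']-q.apply([0,0,.019])-PO)-[.0312,-.075,.1805]
e=np.arctan2(g[2],-g[0]);F=RP.inv().apply(s['ft_force'])
tn=np.array([-np.sin(e),0,-np.cos(e)]);rd=np.array([-np.cos(e),0,np.sin(e)])
print("t%.2f lever %.3f rad %.1f pull %.1f radial %.1f Fy %.1f g %.0f lean %s"%(s['time'],.75-e,1e3*np.hypot(g[0],g[2]),-F@tn,F@rd,F[1],s['grip_force'],(RP.inv()*q).as_matrix()[:,2].round(2)))
E
k(){ python3 lv.py; }
k
python3 -m crank '[[[0.7,-4.8,3,0,-1],[0.7,-4.8,3,0,-1]]]' >/dev/null; k
python3 -m crank '[[[0.7,-4.8,3,0,-1],[0.7,-4.8,3,0,-1]]]' >/dev/null; k
python3 -m crank '[[[0.7,-4.6,3.3,0,-1],[0.7,-4.6,3.3,0,-1]]]' >/dev/null; k
python3 -m crank '[[[0.7,-4.6,3.3,0,-1],[0.7,-4.6,3.3,0,-1]]]' >/dev/null; k
```

```text
t21.25 lever -0.000 rad 190.0 pull 3.7 radial -5.3 Fy -0.7 g 40 lean [ 0.28 -0.14 -0.95]
t21.45 lever 0.028 rad 190.0 pull 5.6 radial -5.1 Fy -1.4 g 40 lean [ 0.28 -0.14 -0.95]
t21.65 lever 0.057 rad 190.0 pull 5.9 radial -5.7 Fy -0.6 g 40 lean [ 0.28 -0.14 -0.95]
t21.85 lever 0.087 rad 190.0 pull 4.6 radial -6.1 Fy -1.4 g 40 lean [ 0.28 -0.14 -0.95]
t22.05 lever 0.116 rad 190.0 pull 5.8 radial -6.8 Fy -2.0 g 40 lean [ 0.28 -0.14 -0.95]
```

```bash
k(){ python3 lv.py; }
python3 -m crank '[[[0.7,-4.4,3.5,0,-1],[0.7,-4.4,3.5,0,-1]]]' >/dev/null; k
python3 -m crank '[[[0.7,-4.4,3.5,0,-1],[0.7,-4.4,3.5,0,-1]]]' >/dev/null; k
python3 -m crank '[[[0.7,-4.2,3.9,0,-1],[0.7,-4.2,3.9,0,-1]]]' >/dev/null; k
python3 -m crank '[[[0.7,-4.2,3.9,0,-1],[0.7,-4.2,3.9,0,-1]]]' >/dev/null; k
python3 -m crank '[[[0.7,-3.9,4.0,0,-1],[0.7,-3.9,4.0,0,-1]]]' >/dev/null; k
python3 -m crank '[[[0.7,-3.9,4.0,0,-1],[0.7,-3.9,4.0,0,-1]]]' >/dev/null; k
```

```text
t22.25 lever 0.146 rad 190.0 pull 6.0 radial -6.2 Fy -2.2 g 40 lean [ 0.28 -0.14 -0.95]
t22.45 lever 0.175 rad 190.0 pull 5.4 radial -7.0 Fy -2.1 g 40 lean [ 0.28 -0.14 -0.95]
t22.65 lever 0.205 rad 190.0 pull 5.3 radial -6.0 Fy -2.3 g 40 lean [ 0.28 -0.14 -0.95]
t22.85 lever 0.235 rad 190.0 pull 5.6 radial -5.4 Fy -1.8 g 40 lean [ 0.28 -0.14 -0.95]
t23.05 lever 0.264 rad 189.9 pull 6.4 radial -4.2 Fy -2.0 g 40 lean [ 0.28 -0.14 -0.95]
t23.25 lever 0.286 rad 189.9 pull 8.1 radial -2.7 Fy -1.7 g 40 lean [ 0.28 -0.14 -0.95]
```

```bash
k(){ python3 lv.py; }
python3 -m crank '[[[0.7,-3.7,4.3,0,-1],[0.7,-3.7,4.3,0,-1]]]' >/dev/null; k
python3 -m crank '[[[0.7,-3.7,4.3,0,-1],[0.7,-3.7,4.3,0,-1]]]' >/dev/null; k
python3 -m crank '[[[0.8,-3.4,4.5,0,-1],[0.8,-3.4,4.5,0,-1]]]' >/dev/null; k
python3 -m crank '[[[0.8,-3.4,4.5,0,-1],[0.8,-3.4,4.5,0,-1]]]' >/dev/null; k
```

```text
t23.45 lever 0.320 rad 190.0 pull 6.3 radial -4.2 Fy -1.4 g 40 lean [ 0.28 -0.14 -0.95]
t23.65 lever 0.353 rad 190.0 pull 4.4 radial -5.7 Fy -2.0 g 40 lean [ 0.28 -0.14 -0.95]
t23.85 lever 0.386 rad 190.0 pull 0.3 radial -8.1 Fy -2.7 g 40 lean [ 0.28 -0.14 -0.95]
t24.05 lever 0.415 rad 190.0 pull 4.5 radial -6.2 Fy -2.6 g 40 lean [ 0.28 -0.14 -0.95]
```

```bash
k(){ python3 lv.py; }
python3 -m crank '[[[0.4,-1.6,2.4,0,-1],[0.4,-1.6,2.4,0,-1]]]' >/dev/null; k
python3 -m crank '[[[0.4,-1.6,2.4,0,-1],[0.4,-1.6,2.4,0,-1]]]' >/dev/null; k
python3 -m crank '[[[0.4,-1.6,2.4,0,-1],[0.4,-1.6,2.4,0,-1]]]' >/dev/null; k
python3 -m crank '[[[0.4,-1.6,2.4,0,-1],[0.4,-1.6,2.4,0,-1]]]' >/dev/null; k
python3 -m crank '[[[0.4,-1.4,2.5,0,-1],[0.4,-1.4,2.5,0,-1]]]' >/dev/null; k
python3 -m crank '[[[0.4,-1.4,2.5,0,-1],[0.4,-1.4,2.5,0,-1]]]' >/dev/null; k
```

```text
t24.25 lever 0.428 rad 189.9 pull 5.2 radial -2.9 Fy -1.3 g 40 lean [ 0.28 -0.14 -0.95]
t24.45 lever 0.443 rad 189.9 pull 6.7 radial -2.3 Fy -2.3 g 40 lean [ 0.28 -0.14 -0.95]
t24.65 lever 0.456 rad 189.9 pull 9.8 radial 0.1 Fy -1.5 g 40 lean [ 0.28 -0.14 -0.95]
t24.85 lever 0.468 rad 189.9 pull 11.1 radial 1.3 Fy -1.1 g 40 lean [ 0.28 -0.14 -0.95]
t25.05 lever 0.485 rad 189.9 pull 7.3 radial -0.1 Fy -1.2 g 40 lean [ 0.28 -0.14 -0.95]
t25.25 lever 0.503 rad 189.9 pull 6.0 radial -2.2 Fy -1.5 g 40 lean [ 0.28 -0.14 -0.95]
```

Peaks came at lever 0.286 and 0.468, 0.18 rad apart, so those are clicks one and two. The third crest should be near 0.648.

```bash
k(){ python3 lv.py; }
python3 -m crank '[[[0.8,-2.8,4.9,0,-1],[0.8,-2.8,4.9,0,-1]]]' >/dev/null; k
python3 -m crank '[[[0.8,-2.6,5.0,0,-1],[0.8,-2.6,5.0,0,-1]]]' >/dev/null; k
python3 -m crank '[[[0.8,-2.5,5.0,0,-1],[0.8,-2.5,5.0,0,-1]]]' >/dev/null; k
python3 -m crank '[[[0.4,-1.2,2.5,0,-1],[0.4,-1.2,2.5,0,-1]]]' >/dev/null; k
python3 -m crank '[[[0.4,-1.2,2.5,0,-1],[0.4,-1.2,2.5,0,-1]]]' >/dev/null; k
python3 -m crank '[[[0.4,-1.1,2.6,0,-1],[0.4,-1.1,2.6,0,-1]]]' >/dev/null; k
python3 -m crank '[[[0.4,-1.1,2.6,0,-1],[0.4,-1.1,2.6,0,-1]]]' >/dev/null; k
```

```text
t25.45 lever 0.535 rad 189.9 pull 7.7 radial -1.2 Fy -1.7 g 40 lean [ 0.28 -0.14 -0.95]
t25.65 lever 0.567 rad 190.0 pull 3.1 radial -5.5 Fy -2.4 g 40 lean [ 0.28 -0.14 -0.95]
t25.85 lever 0.596 rad 189.9 pull 4.5 radial -2.5 Fy -2.1 g 40 lean [ 0.28 -0.14 -0.95]
t26.05 lever 0.609 rad 189.9 pull 7.9 radial -0.6 Fy -1.7 g 40 lean [ 0.28 -0.14 -0.95]
t26.25 lever 0.622 rad 189.9 pull 10.1 radial -0.9 Fy -1.1 g 40 lean [ 0.28 -0.14 -0.95]
t26.45 lever 0.636 rad 189.9 pull 9.7 radial -1.7 Fy -2.1 g 40 lean [ 0.28 -0.14 -0.95]
t26.65 lever 0.651 rad 189.9 pull 10.3 radial 1.3 Fy -2.3 g 40 lean [ 0.28 -0.14 -0.95]
```

```bash
k(){ python3 lv.py; }
python3 -m crank '[[[0.4,-1,2.6,0,-1],[0.4,-1,2.6,0,-1]]]' >/dev/null; k
python3 -m crank '[[[0.4,-1,2.6,0,-1],[0.4,-1,2.6,0,-1]]]' >/dev/null; k
python3 -m crank '[[[0.4,-0.9,2.7,0,-1],[0.4,-0.9,2.7,0,-1]]]' >/dev/null; k
```

```text
t26.85 lever 0.666 rad 189.9 pull 10.9 radial -0.4 Fy -2.0 g 40 lean [ 0.28 -0.14 -0.95]
t27.05 lever 0.680 rad 189.9 pull 9.4 radial -0.9 Fy -1.3 g 40 lean [ 0.28 -0.14 -0.95]
t27.25 lever 0.697 rad 189.9 pull 7.6 radial -1.9 Fy -2.0 g 40 lean [ 0.28 -0.14 -0.95]
```

```bash
k(){ python3 lv.py; }
python3 -m crank '[[[0.4,-0.9,2.7,0,-1],[0.4,-0.9,2.7,0,-1]]]' >/dev/null; k
python3 -m crank '[[[0.4,-0.9,2.7,0,-1],[0.4,-0.9,2.7,0,-1],[0.4,-0.9,2.7,0,-1]]]' >/dev/null; k
python3 - <<'E'
from bench import r
from h import *
s=r.read_state();rep(s)
c=r.camera("side");a=c["image"][175:295,225:385,::-1]
d=r.camera("top");b=d["image"][110:230,245:405,::-1]
cv2.imwrite("pics/p6.png",np.hstack([cv2.resize(x,(400,300),interpolation=cv2.INTER_CUBIC) for x in(a,b)]))
E
```

```text
t27.45 lever 0.713 rad 189.9 pull 8.3 radial -1.9 Fy -0.6 g 40 lean [ 0.28 -0.14 -0.95]
t27.75 lever 0.728 rad 189.9 pull 9.9 radial -0.9 Fy -1.3 g 40 lean [ 0.28 -0.14 -0.95]
t 27.75 press [-153.4 -140.4  166.7] toolx [-0.006  0.99  -0.144] tooly [0.96  0.046 0.277] toolz [ 0.281 -0.137 -0.95 ] F [ 1.1 -1.3  9.8] q [ 0.49 -0.11 -0.45  2.1   0.07  0.84  0.11] w 0.0236 g 39.9
```

View pics/p6.png

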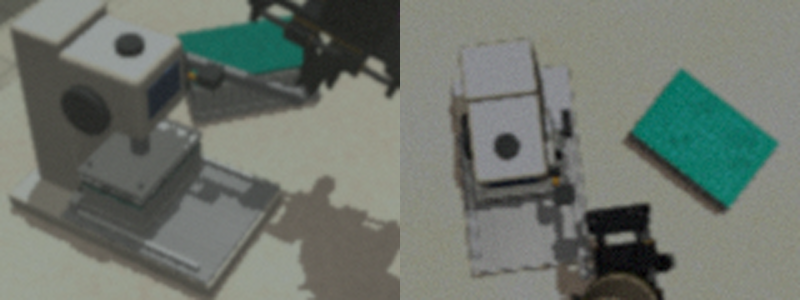

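The pad is down on the mat, which has almost disappeared in the side crop at (140,195). The fingers hold the handle, 185 mm above the table. The lever is at 0.73, in the middle of the third notch.

```bash
python3 -c "
from bench import r
print(r.close_job())"
```

```text
the job is handed in; nothing more can be done
None
```

The plate is flush against the fence. The lever is held at the third click, at about 0.73 rad, with the gripper still on the handle and the pad pressing the mat, and the job is handed in at about 28 s; no verdict came back, and I judged the mat pressed home only from the camera view.

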